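# Clamp a filled casting in the sprung work-holder and start the curing lamp

### The arm

A 7-joint arm with a two-finger parallel gripper is mounted at the origin on the work surface. World frame = base frame: x ahead of the robot, y to its left, z up, the work surface at z = 0. Lengths are in mm, angles in rad, forces in N, time in s.
With the tool pointing down it reaches from about 400 to 875 mm from the base axis. Payload 4.4 kg.
Tool frame: the origin (TCP) lies midway between the tips of the shut fingers; the grasp point (between the pads) lies ctrl.grip_depth behind it (ctrl.grip_depth is the distance from the TCP to the grasp point, in mm); z points along the fingers, y is the line along which they close (so a half turn about z gives the same grasp; the last joint's range is limited). The gripper opens to 85 mm and grips with 20 to 120 N. Pads are 22 mm wide; open, the fingers measure 114 mm over their backs; the gripper's body (76 mm by 85 mm) begins 54 mm behind the grasp point. The pads swing forward as they close: fully open they stand 13 mm farther back than shut.
Start: joints at [1.065, 0.628, 0.038, 1.517, -0.027, 0.996, -0.02], TCP at [276.773, -588.146, 193.913] pointing down, gripper open.
Joint ranges: [-3.06, 3.06], [-0.37, 2.12], [-1.25, 1.32], [0.18, 2.47], [-1.1, 4.24], [0.23, 1.98], [-2.94, 2.94]. Speed limits (rad/s): [2.57, 2.57, 3.14, 3.14, 3.14, 3.14, 3.14].

### API

Orientations are given as [roll, pitch, yaw] about the fixed x, y, z axes, in that order (R = Rz(yaw) Ry(pitch) Rx(roll)).
In Python, from cell import ctrl gives the robot as it stands.
- The arm moves only by the tool carry_out, never from a script. Its argument "deltas" is one flat list of numbers, 7 for each row, row after row: the turn, a rotation vector about the tool's x, y, z in degrees, then the shift along the tool's x, y, z in m, then the closure, from -1 (fully open) to 1 (shut). In form: [wx, wy, wz, dx, dy, dz, claw, wx, wy, wz, dx, dy, dz, claw, ...]. A call has 1 to 12 rows; each row shifts and turns the commanded pose from where the row before left it, along the tool's axes as they then stand; what a row does not reach is not made up. A row lasts 1/8 s, in which the tool goes at most 62.5 mm and 10.7 degrees, less where a joint would pass 70% of its speed; a pose out of reach is approached as far as the arm can. A call with a gripper value outside its range is refused whole. The fingers move at their own pace and stop on an object; the grip force is fixed at half the most. Time passes only in rows, so rows that do not move let the fingers close. It gives the time, the measured TCP pose, the force, the opening and the grip force at its end, in the units of the state.
- ctrl.read_state(): the state, without advancing time (a new reading comes with each control period).
- ctrl.get_image(name): name is "scene" or "top"; returns the picture (384x512x3 uint8, red, green, blue); there is no depth.
- ctrl.calibration(name): a dict with "mtx" (3x3 intrinsics, pixels), "R" (3x3) and "t" (3): a world point X has camera coordinates R X + t. Camera axes: x right, y down, z forward; pixel columns grow to the right and rows downward; lengths in mm; the calibration is good to about 2 mm. A picture is of the moment at which its call begins. calibration takes no time and is no camera call.
- ctrl.finish_job(): hands the job in; it is judged then, once.
The state is a dict: "clock": time; "qpos": joint angles; "qd": joint speeds; "tau": joint torques, N m; "eef_pos": TCP position; "tool_rot": TCP orientation; "force": force on the tool from outside, world axes, zero at the start; "torque": the same for the moment, N m; "width": finger opening in mm; "gripper_force": force on a finger pad.
Only numpy, scipy, OpenCV 4.12 (cv2) and the standard library are available. Lean on these libraries where they do the work, as an engineer would, in place of code of your own. Each camera call takes 0.05 s, during which the arm holds its last target. There are 200 camera calls.

### The job

Clamp the white warehouse casting, the gable-roofed one with a bollard on its long base plate, in the tilted work-holder so that its filler can cure: push the sprung lower jaw open with the end of the base plate, tip the other end in under the lip of the fixed upper jaw, then let go so that the spring holds the plate flat on the bed, square, within the bed's width and fully home against the upper jaw, either way round. Then press the push switch on the holder's base until it clicks, and let it up again. Do not force the bed out of its set tilt, and leave the other things on the bench where they are.

Things in the scene. Friction and masses are not known exactly. Their poses are not given: they have to be found in the camera images.
- warehouse: White resin casting, about 0.14 kg: plate 120 (x) x 50 (y) x 8 mm with a gabled warehouse in the middle, 56 (x) x 34 mm (y). Grip its side walls, 34 mm across along y, 8 to 38 mm up, fingertips above the plate; roof ridge along x, 55 mm up. 15 mm bollard at x = +38, low steps at x = -38 mm; the outer 14 mm of the plate's ends are bare. Origin: centre of the underside.
- holder: Fixed work-holder: base plate 190 x 224 x 12 mm, two cheeks carrying the tilting bed, a friction knob on the +y side, a small lamp on a gooseneck at the rear +y corner, up to 0.25 m high (head 0.06 m behind and 0.10 m left of the bed's middle, 0.18 m up and more, clear of work over the bed). Origin: on the bench under the bed's hinge; x away from the robot (within 0.25 rad), z up.
- bed: Tilting aluminium bed, 60 mm wide (y), 202 mm long (x -122 to +80 mm), sloping up away from the robot at 17 to 25 degrees. Origin: middle of the bed's top face; x up the slope, z its normal. The casting is home with its plate flat on the bed and its centre at x = +2, y = 0 mm. The bed's friction hinge, 15 mm under the origin, slips at 2.5 N m: some 25 N on either end shifts it.
- upper_lip (a point): Middle of the tip edge of the fixed upper jaw's lip, at x = +54, z = 13 mm of the bed (lip's underside). The lip is 4 mm thick (z 13 to 17 mm); under it the jaw's face, where the plate's upper end rests when home, is at x = +62 mm. Jaw 56 mm wide, bed free below the lip. Lips are 115 mm apart with the lower jaw fully open, so the plate cannot go in level.
- bed_head (a point): Top rear edge of the fixed upper jaw, at x = +80 mm, z = 17 mm of the bed; shows whether the bed's tilt has shifted.
- jaw (a joint): Opening of the sprung lower jaw in m: 0 at rest, grows as it is pushed down the slope (bed's -x), hard stop at 0.025. Spring: 6 N at rest, 13.5 N at the stop. About 0.012 when it holds the plate home; past 0.020 the plate clears the upper lip. To enter under both lips hold the plate 10 to 18 degrees steeper than the bed, lower end on the bed, push the jaw open, tip the upper end down.
- jaw_face (a point): Middle of the sprung lower jaw's inner face; at rest at x = -46, z = 6.5 mm of the bed; moves with the jaw. The jaw is 56 mm wide; its lip, z = 13 to 17 mm, overhangs 10 mm up the slope from the face; behind the face it is 14 mm long with a thumb tab up to z = 26 mm; a spring housing 17 mm high lies at bed x = -122 to -90 mm.
- switch (a joint): Travel of the round push switch in m: 0 up, 0.006 fully down where it clicks; needs 1.5 N to start and 5 N at the bottom, springs back.
- switch_top (a point): Centre of the top of the push switch's grey cap, 26 mm across, 34 mm above the bench, in a round black housing on the holder's base, front right (-y) of the bed; pressed straight down.
- shed: White resin casting of a flat-roofed shed with a round chimney, on an 84 x 50 x 8 mm base plate, 56 mm tall; too short for the holder. Not the one to clamp. A bystander; origin: centre of its underside.
- lighthouse: White resin casting of a lighthouse, round, base 64 mm across, 114 mm tall. A bystander; origin: centre of its underside.
- filler_jar: Jar of filler with white lid, 56 mm across, 60 mm tall. A bystander; origin: centre of its underside.
- tape_roll: Roll of masking tape lying flat, 90 mm across, 25 mm tall. A bystander; origin: centre of its underside.
- brush: Paint brush lying down, 170 mm long. A bystander; origin: centre of its underside.
- sanding_block: Cork sanding block, 40 x 90 x 26 mm. A bystander; origin: centre of its underside.
- stick_pot: Clear pot of wooden cocktail sticks, 56 mm across, 74 mm tall with the sticks. A bystander; origin: centre of its underside.
There are look-alikes about, which are no part of the job. Leave any black look-alike of the warehouse alone.

How it is judged (in metres and radians):
On the way, in this order (a step that is already met when the one before it is completed fails the run):
1. the sprung jaw is pushed well open with the casting at the bed (value of joint jaw above 0.018 m and distance between warehouse and bed below 0.06 m and contact force between warehouse and jaw above 2 N), for 0.1 s.
2. the casting is let go and held home between the jaws (x of warehouse in the frame of bed between -0.002 and 0.006 m and y of warehouse in the frame of bed between -0.009 and 0.009 m and z of warehouse in the frame of bed between -0.003 and 0.003 m and angle between the z axis of warehouse and the z axis of bed, either way round below 0.06 rad and angle between the x axis of warehouse and the x axis of bed, either way round below 0.09 rad and value of joint jaw between 0.008 and 0.0155 m and contact force between warehouse and jaw above 2 N and contact force between the fingers and warehouse below 0.1 N), for 0.3 s.
3. the push switch is pressed until it clicks (value of joint switch above 0.005 m and contact force between the arm and warehouse below 0.1 N), for 0.05 s.
At the end, for the whole second after the job is handed in: The casting lies flat on the bed (3 mm, 0.06 rad), within 4 mm of home at the upper jaw, 9 mm of the bed's middle line and 0.09 rad of square, at rest under the sprung jaw's push (jaw open 8 to 15.5 mm); the switch was pressed past 5 mm after that and is up again (x of warehouse in the frame of bed between -0.002 and 0.006 m and y of warehouse in the frame of bed between -0.009 and 0.009 m and z of warehouse in the frame of bed between -0.003 and 0.003 m and angle between the z axis of warehouse and the z axis of bed, either way round below 0.06 rad and angle between the x axis of warehouse and the x axis of bed, either way round below 0.09 rad and value of joint jaw between 0.008 and 0.0155 m and contact force between warehouse and jaw above 2 N and linear speed of warehouse below 0.02 m/s and value of joint switch below 0.002 m); the robot touches nothing.
It fails at once if the bed is forced out of its set tilt (its head moves more than 8 mm) (distance of bed_head from where it was at the start of the episode above 0.008 m).
It fails at once if another thing on the bench is moved by more than 30 mm (distance of any of shed, lighthouse, filler_jar, tape_roll, brush, sanding_block, stick_pot from where it was at the start of the episode above 0.03 m).
It also fails if it takes over 64 s, if anything falls off the work surface, if the arm or the gripper's body presses on something with over 40 N, if the wrist force passes 120 N, or if a joint passes its speed limit or range.

## Working session

There is one attempt and no reset: what is moved stays moved. The work goes in short steps, Python scripts to look and compute and a tool call to move; the robot and the scene stay as the last step left them, time stands still between calls to the robot, and variables do not carry over. Pictures are saved under pics/ and viewed, at most 10 in all, crops included, and the job is handed in when it is done.

Besides the shell and the picture viewer there is one more tool, called after "Request:" as name(argument=value, ...), one argument or row to a line, values as JSON. carry_out: Moves the arm, as the interface text tells. Its arguments: {"type":"object","properties":{"deltas":{"type":"array"}},"required":["deltas"]}

```bash
ls; mkdir -p pics
python3 - <<'E'
from cell import ctrl
import cv2
for n in("scene","top"):
    im=ctrl.get_image(n); cv2.imwrite(f"pics/{n}0.png",cv2.cvtColor(im,cv2.COLOR_RGB2BGR))
    c=ctrl.calibration(n);print(n,c['mtx'].round(1).tolist(),c['R'].round(4).tolist(),c['t'].round(1).tolist())
print(ctrl.grip_depth,ctrl.read_state())
E
python3 -c "
import cv2,numpy as np
a=cv2.imread('pics/scene0.png');b=cv2.imread('pics/top0.png')
cv2.imwrite('pics/s0b.png',cv2.resize(a,(800,600),interpolation=cv2.INTER_CUBIC));cv2.imwrite('pics/t0b.png',cv2.resize(b,(800,600),interpolation=cv2.INTER_CUBIC))"
```

```text
pics
scene [[488.4, 0.0, 253.0], [0.0, 488.4, 202.3], [0.0, 0.0, 1.0]] [[0.6899, 0.7239, -0.0085], [0.5706, -0.5509, -0.609], [-0.4455, 0.4153, -0.7932]] [-359.4, -232.8, 1768.6]
top [[423.9, 0.0, 258.2], [0.0, 423.9, 197.2], [0.0, 0.0, 1.0]] [[-0.009, -1.0, -0.0006], [-0.9786, 0.0089, -0.2058], [0.2058, -0.0012, -0.9786]] [15.0, 545.7, 1430.4]
18.700000000000003 {'clock': 0.1, 'qpos': array([ 1.06522991,  0.62924273,  0.03845122,  1.5182874 , -0.02702907,
        0.99630137, -0.02000665]), 'qd': array([-0.00047451, -0.00036311,  0.00121726, -0.00397643, -0.00119911,
       -0.00076953, -0.00010179]), 'tau': array([ 2.83783913e-03, -5.64526606e+01,  1.23061426e+00, -1.93973655e+01,
        1.13038521e-02,  5.41330330e-03,  3.51018150e-05]), 'eef_pos': array([ 276.4845883 , -587.56374786,  193.08207773]), 'tool_rot': array([-3.13987156e+00, -3.30140686e-06,  4.39738276e-01]), 'force': array([ 0.22207694,  0.75795848, -0.46993132]), 'torque': array([ 0.05080262, -0.04752054, -0.02065995]), 'gripper_force': 0.0, 'width': 85.56379761626931}
```

View pics/s0b.png

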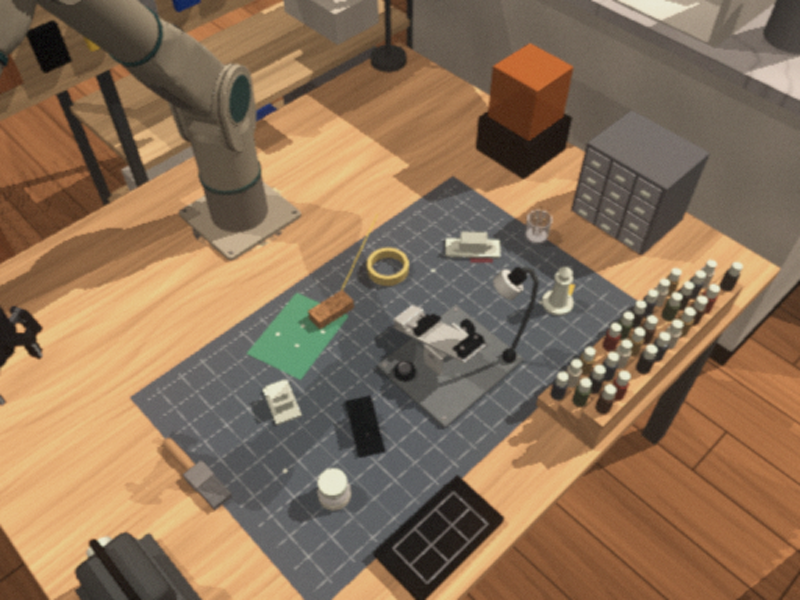

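View pics/t0b.png

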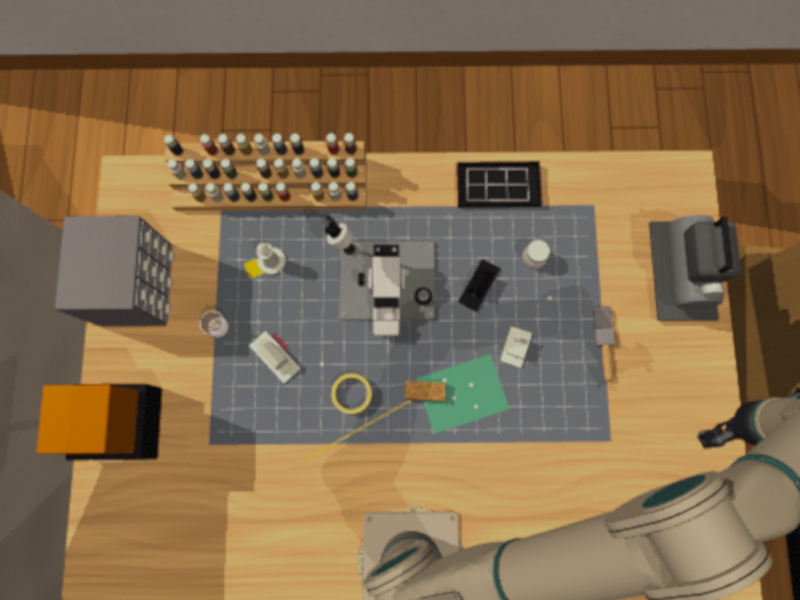

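The scene view shows the white warehouse at about (472,246) of 800x600 and the holder at about (435,355). In the top view they are at (275,357) and (388,285). I'll take enlarged crops of both next.

```bash
cat > h.py <<'E'
import numpy as np,cv2
from cell import ctrl
K={n:ctrl.calibration(n) for n in("scene","top")}
def proj(n,X):
    c=K[n];p=(c['R']@np.atleast_2d(X).T).T+c['t'];q=(c['mtx']@p.T).T;return q[:,:2]/q[:,2:]
def ray(n,uv):
    c=K[n];d=c['R'].T@np.linalg.inv(c['mtx'])@np.array([uv[0],uv[1],1.]);return -c['R'].T@c['t'],d/np.linalg.norm(d)
def onz(n,uv,z):
    o,d=ray(n,uv);return o+d*(z-o[2])/d[2]
def tri(us,ut):
    (a,d),(b,e)=ray("scene",us),ray("top",ut)
    s=np.linalg.lstsq(np.c_[d,-e],b-a,rcond=None)[0];p,q=a+s[0]*d,b+s[1]*e
    return (p+q)/2,np.linalg.norm(p-q)
def grab(n,f=None):
    im=cv2.cvtColor(ctrl.get_image(n),cv2.COLOR_RGB2BGR)
    if f:cv2.imwrite(f,im)
    return im
def crop(im,x,y,w,h,W,H,st=10):
    o=cv2.resize(im[y:y+h,x:x+w],(W,H),interpolation=cv2.INTER_CUBIC)
    for u in range(-(-x//st)*st,x+w,st):
        X=int((u-x+.5)*W/w);cv2.line(o,(X,0),(X,6),(0,255,255),1);cv2.putText(o,str(u),(X-10,17),0,.35,(0,255,255),1)
    for v in range(-(-y//st)*st,y+h,st):
        Y=int((v-y+.5)*H/h);cv2.line(o,(0,Y),(6,Y),(0,255,255),1);cv2.putText(o,str(v),(8,Y+4),0,.35,(0,255,255),1)
    return o
E
python3 - <<'E'
from h import *
s,t=cv2.imread('pics/scene0.png'),cv2.imread('pics/top0.png')
a=np.vstack([crop(s,235,180,100,100,400,400),crop(s,278,143,50,25,400,200,5)])
b=np.vstack([crop(t,210,145,80,80,400,400),crop(t,154,207,50,40,400,200,5)])
b[400:]=crop(t,150,205,60,30,400,200,5)if 0 else b[400:]
cv2.imwrite('pics/c1.png',np.hstack([a,b]))
E
```

```text
(no output)
```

View pics/c1.png

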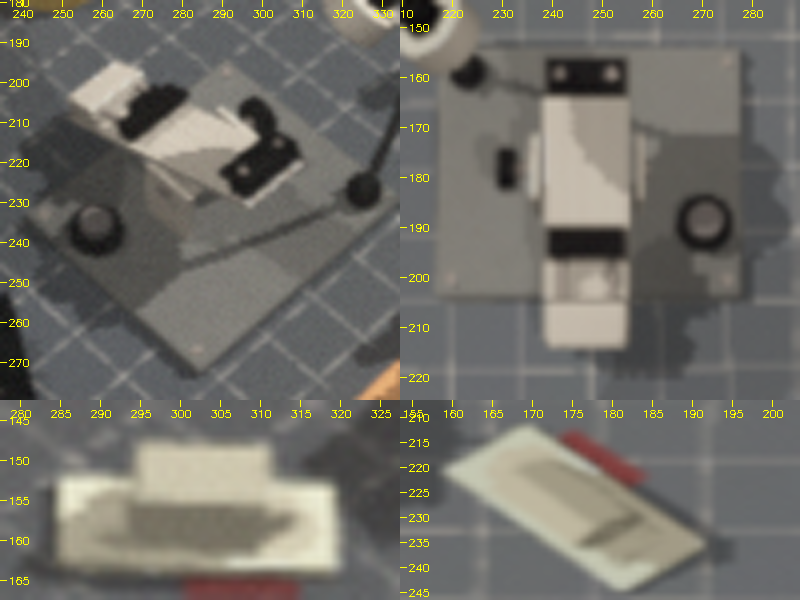

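The crops show the following, in 512x384 pixels:
- **Top view:** plate corners near (159,220), (169.5,211.5), (192,235) and (181,244.5). The upper jaw's rear edge runs (238.5,156)–(254.5,156), the housing's lower edge runs (238,214)–(255,214), and the switch cap is at (270,188.7).
- **Scene view:** the jaw's rear edge runs (296,229)–(309.5,218), the housing's lower end runs (251.5,204)–(265,194.5), and the switch is at (258.7,234).

Run:
```python
from h import *
np.set_printoptions(precision=1,suppress=True)
s,t=cv2.imread('pics/scene0.png'),cv2.imread('pics/top0.png')
def quad(im,x,y,w,h,k=8):
    c=cv2.resize(im[y:y+h,x:x+w],None,fx=k,fy=k,interpolation=cv2.INTER_CUBIC)
    g=cv2.GaussianBlur(c,(0,0),2);hsv=cv2.cvtColor(g,cv2.COLOR_BGR2HSV);G=g[:,:,1].astype(int);B=g[:,:,0].astype(int)
    m=((G>95)&(G-B>-2)).astype(np.uint8)
    n,l,st,_=cv2.connectedComponentsWithStats(m);i=1+np.argmax(st[1:,4]);m=(l==i).astype(np.uint8)
    ct=max(cv2.findContours(m,0,2)[0],key=cv2.contourArea)
    f=lambda p:(p+.5)/k-.5+np.array([x,y])
    hull=cv2.convexHull(ct);ap=cv2.approxPolyDP(hull,6,True)[:,0]
    return f(cv2.boxPoints(cv2.minAreaRect(ct))),f(ap)
b,ap=quad(t,150,203,50,48)
print('top rect px',b.tolist(),'\napprox',ap.tolist())
for z in(0,8,):
    P=np.array([onz('top',p,z) for p in ap]);print(z,P[:,:2].tolist())
P=np.array([onz('top',p,8) for p in b]);print('rect centre',P.mean(0),[np.linalg.norm(P[i]-P[i-1]) for i in range(4)])
b2,a2=quad(s,275,140,52,32);print('scene approx',a2.tolist());print(np.array([onz('scene',p,8) for p in a2])[:,:2].tolist())
print('head -y',tri((295.8,228.8),(254.5,156.1)),'head +y',tri((309.5,218.2),(238.5,156.3)))
print('low -y',tri((251.5,203.8),(255.1,213.9)),'low +y',tri((265,194.5),(238.1,214.1)))
print('switch',tri((258.75,234),(269.9,188.7)),onz('top',(269.9,188.7),34),onz('scene',(258.75,234),34))
```

```text
top rect px [[149.5625, 202.5625], [199.4375, 202.5625], [199.4375, 250.4375], [149.5625, 250.4375]] 
approx [[199.3125, 203.3125], [199.4375, 247.0625], [192.3125, 250.4375], [149.5625, 250.4375], [149.5625, 227.4375], [160.4375, 202.5625]]
0 [[536.8649417293352, 224.12969608692063], [378.28258756069937, 220.57582309657283], [366.5565376833505, 245.6465545987186], [367.9274618469309, 397.48425654420106], [450.20099163728355, 401.0837017556037], [540.9297611686076, 365.52634515200776]]
8 [[535.2929849520998, 223.00658905123458], [377.5496279346649, 219.47151821154387], [365.8856159964897, 244.40961028845786], [367.24928713703497, 395.44399839713304], [449.08753989120527, 399.02440035309843], [539.3362990230885, 363.6551638026512]]
rect centre [452.7 310.1   8. ] [np.float64(172.60997133023358), np.float64(180.38716351623384), np.float64(172.42709099855924), np.float64(176.21209071948098)]
scene approx [[326.4375, 139.5625], [326.4375, 170.4375], [325.5625, 171.4375], [314.4375, 171.4375], [274.5625, 162.1875], [274.5625, 139.5625]]
[[444.27080444755427, 435.62523590593014], [540.9715196759868, 324.9792229393628], [541.8825311221693, 319.4579369632387], [515.7306246931468, 292.4195641935885], [392.13098317097274, 225.3142491379681], [315.30987611443845, 302.56623838897826]]
head -y (array([678.3,  20.6, 111.5]), np.float64(2.23308686161843)) head +y (array([679.1,  76.4, 109.6]), np.float64(0.7671875028613303))
low -y (array([488.9,  22.6,  47.2]), np.float64(2.93108878066043)) low +y (array([489.3,  81.9,  42.4]), np.float64(1.9530187187106132))
switch (array([580.8, -32.4,  34.7]), np.float64(0.6237975429771146)) [581.2 -32.2  34. ] [580.3 -32.3  34. ]
```

The bed is consistent: widths 56 and 59, length 201, tilt about 19°, yaw about -1°. The switch height also agrees. The casting mask needs fixing.

```bash
cat > cast.py <<'E'
from h import *
def quad(im,x,y,w,h,k=8,thr=12):
    c=cv2.resize(im[y:y+h,x:x+w],None,fx=k,fy=k,interpolation=cv2.INTER_CUBIC).astype(np.float32)
    g=cv2.GaussianBlur(c,(0,0),2)
    m=((g[:,:,1]-g[:,:,0]>thr-10)&(g[:,:,1]>100)&(g[:,:,2]-g[:,:,1]<35)).astype(np.uint8)
    n,l,st,_=cv2.connectedComponentsWithStats(m);i=l[h*k//2,w*k//2];i=i or 1+np.argmax(st[1:,4])
    ct=max(cv2.findContours((l==i).astype(np.uint8),0,2)[0],key=cv2.contourArea)
    f=lambda p:(p+.5)/k-.5+np.array([x,y])
    return f(cv2.boxPoints(cv2.minAreaRect(ct))),f(cv2.approxPolyDP(cv2.convexHull(ct),8,True)[:,0])
E
python3 - <<'E'
from cast import *
np.set_printoptions(precision=1,suppress=True)
s,t=cv2.imread('pics/scene0.png'),cv2.imread('pics/top0.png')
print('mat',t[240,160],t[210,190],'plate lit',t[219,162],t[240,180],'shade',t[226,175],t[234,189],'red',t[217,179]);print('scene mat',s[170,285],s[145,285],'plate',s[154,287],s[157,290],s[160,300],s[150,305])
for thr in(6,12):
    b,ap=quad(t,150,203,50,48,thr=thr);P=np.array([onz('top',p,8) for p in b])
    e=np.array([P[i]-P[i-1] for i in range(4)]);L=np.linalg.norm(e,axis=1);i=L.argmax()
    print(thr,'ctr',P.mean(0),L,'yaw',np.degrees(np.arctan2(e[i,1],e[i,0])),'\n',ap.tolist())
    b2,a2=quad(s,275,143,52,29,thr=thr);print('scene',a2.tolist())
    print([onz('scene',p,8)[:2].round(1).tolist() for p in a2])
E
```

```text
mat [108 107 104] [107 107 105] plate lit [169 187 185] [172 192 191] shade [133 155 161] [134 154 161] red [ 73  72 125]
scene mat [100  95  96] [101 101 100] plate [204 228 230] [142 163 170] [ 98 114 118] [177 201 207]
6 ctr [452.7 310.1   8. ] [172.6 180.4 172.4 176.2] yaw -90.52148266701026 
 [[199.4375, 202.5625], [199.4375, 250.4375], [149.5625, 250.4375], [149.5625, 227.6875], [160.8125, 202.5625]]
scene [[326.4375, 167.8125], [325.0625, 171.4375], [318.6875, 171.4375], [274.5625, 160.5625], [274.5625, 142.5625], [318.9375, 142.5625], [326.4375, 162.4375]]
[[533.1, 333.9], [540.7, 318.2], [525.7, 302.8], [386.8, 230.7], [325.8, 292.0], [435.6, 405.2], [516.9, 352.6]]
12 ctr [447.1 311.8   8. ] [134.2  63.7 135.   62.8] yaw -136.90793528446292 
 [[164.4375, 211.6875], [171.0625, 211.5625], [191.3125, 233.3125], [191.4375, 236.5625], [182.8125, 244.8125], [179.6875, 244.5625], [166.9375, 233.4375], [159.1875, 222.8125], [158.5625, 219.9375]]
scene [[282.5625, 152.6875], [285.5625, 149.1875], [295.0625, 146.3125], [311.0625, 147.4375], [319.6875, 153.3125], [322.1875, 160.8125], [319.4375, 164.8125], [288.5625, 164.0625], [284.6875, 162.5625]]
[[380.1, 277.1], [375.6, 296.8], [389.3, 330.9], [432.2, 367.4], [472.2, 368.0], [501.7, 347.7], [507.5, 327.1], [431.6, 253.7], [417.6, 249.1]]
```

Run:
```python
from cast import *
np.set_printoptions(precision=1,suppress=True)
s,t=cv2.imread('pics/scene0.png'),cv2.imread('pics/top0.png')
for thr in(19,21,23):
    b,ap=quad(t,150,203,50,48,thr=thr);P=np.array([onz('top',p,8) for p in b])
    e=np.array([P[i]-P[i-1] for i in range(4)]);L=np.linalg.norm(e,axis=1);i=L.argmax()
    print(thr,'ctr',P.mean(0),L,'yaw',np.degrees(np.arctan2(e[i,1],e[i,0])),'\n',ap.tolist())
    b2,a2=quad(s,275,143,52,29,thr=thr);print('scene',a2.tolist())
# predictions for given plate pose and heights
c=P.mean(0);c[2]=0;y=np.arctan2(-e[i,1],-e[i,0]);R=np.array([[np.cos(y),-np.sin(y),0],[np.sin(y),np.cos(y),0],[0,0,1]])
X=np.array([[60,25,8],[60,-25,8],[-60,-25,8],[-60,25,8],[28,0,55],[-28,0,55]])@R.T+c
print('pred scene',proj('scene',X).tolist(),'top',proj('top',X).tolist())
cv2.imwrite('pics/c2.png',np.hstack([crop(s,276,140,48,32,400,267,4),crop(t,152,205,48,48,400,400,4)[:267+0]]) if 0 else np.vstack([crop(s,276,140,48,30,480,300,4),crop(t,152,207,48,30,480,300,4)]))
```

```text
19 ctr [446.2 306.8   8. ] [124.3  54.2 124.9  53.5] yaw -136.8508690881631 
 [[168.1875, 211.6875], [173.4375, 214.6875], [191.1875, 234.1875], [190.9375, 236.9375], [182.1875, 244.3125], [180.3125, 244.1875], [159.3125, 221.6875], [159.8125, 219.5625]]
scene [[284.3125, 153.4375], [296.1875, 147.3125], [310.5625, 148.0625], [319.6875, 153.5625], [320.0625, 162.5625], [318.4375, 164.5625], [288.5625, 164.0625], [284.5625, 162.3125]]
21 ctr [446.3 306.8   8. ] [123.4  53.  124.   52.3] yaw -136.90979552189535 
 [[168.3125, 211.8125], [172.5625, 214.0625], [190.9375, 234.1875], [190.9375, 236.6875], [182.3125, 244.0625], [180.4375, 244.0625], [159.5625, 221.6875]]
scene [[284.4375, 153.5625], [295.9375, 147.5625], [310.4375, 148.1875], [319.6875, 153.8125], [319.8125, 162.9375], [318.3125, 164.4375], [285.5625, 163.1875]]
23 ctr [446.3 306.7   8. ] [122.1  52.  122.7  51.4] yaw -136.85061630543436 
 [[168.4375, 211.9375], [173.8125, 215.5625], [190.8125, 234.4375], [190.8125, 236.5625], [182.0625, 243.9375], [180.4375, 243.8125], [159.8125, 221.6875]]
scene [[284.5625, 153.5625], [296.1875, 147.6875], [309.9375, 148.1875], [319.3125, 153.4375], [319.6875, 162.8125], [318.1875, 164.3125], [285.0625, 162.9375]]
pred scene [[319.4700652378553, 153.72298090969545], [319.8547519890281, 164.40299319989745], [284.7920383326143, 163.13354979243147], [285.03199469591146, 152.5068857013417], [311.55135336647135, 149.2402247831304], [294.9688719145763, 148.66049091151248]] top [[159.06911694407268, 220.72717398940128], [169.5737934530804, 211.2349258356322], [191.8029334625934, 235.27062222841633], [181.27775328536427, 244.989510353116], [167.45012813334608, 220.35552053236148], [178.12875696518034, 231.96721215420402]]
```

View pics/c2.png

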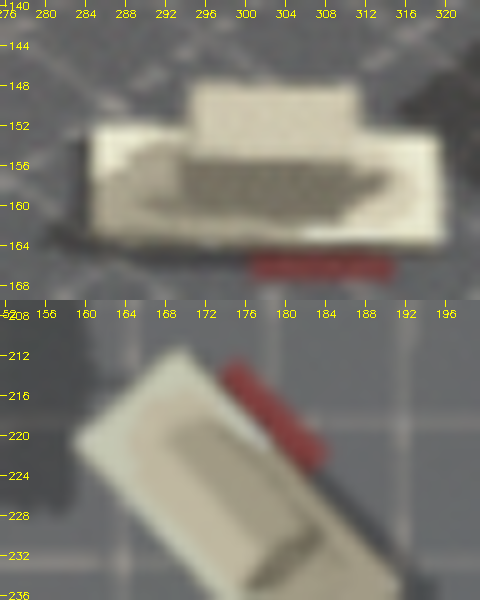

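The plate model projected at z=8 and 55 matches both views within 1 px. That puts the casting at (446.3, 306.8) with its axis at 43.1°. The red strip beside it lies low. Moving now.

Request:
carry_out(
  deltas=[0,0,0,0.0308,-0.0258,0,-1,0,0,0,0.0308,-0.0258,0,-1,0,0,0,0.0308,-0.0258,0,-1,0,0,0,0.0308,-0.0258,0,-1,0,0,0,0.0308,-0.0258,0,-1,0,0,0,0.0308,-0.0258,0,-1,0,0,0,0.0308,-0.0258,0,-1,0,0,0,0.0308,-0.0258,0,-1,0,0,0,0.0308,-0.0258,0,-1,0,0,0,0.0308,-0.0258,0,-1,0,0,0,0.0308,-0.0258,0,-1,0,0,0,0.0308,-0.0258,0,-1],
)

```text
clock: 1.6
eef_pos: [479.6, -149.4, 193.7]
tool_rot: [-3.141, 0.0, 0.44]
force: [-0.4, -0.4, 0.1]
width: 85.5
gripper_force: 0.0
```

Request:
carry_out(
  deltas=[0,0,0,0.0164,-0.0427,0,-1,0,0,0,0.0164,-0.0427,0,-1,0,0,0,0.0164,-0.0427,0,-1,0,0,0,0.0164,-0.0427,0,-1,0,0,0,0.0164,-0.0427,0,-1,0,0,0,0.0164,-0.0427,0,-1,0,0,0,0.0164,-0.0427,0,-1,0,0,0,0.0164,-0.0427,0,-1,0,0,0,0.0164,-0.0427,0,-1,0,0,0,0.0164,-0.0427,0,-1,0,0,-9,0,0,0,-1,0,0,-9,0,0,0,-1],
)

```text
clock: 3.1
eef_pos: [445.3, 306.2, 193.4]
tool_rot: [-3.142, 0.001, 0.761]
force: [-0.3, -0.2, -0.6]
width: 85.4
gripper_force: 0.0
```

Run:
```python
from h import *
s,t=grab('scene','pics/s1.png'),grab('top','pics/t1.png')
st=ctrl.read_state();print(st['eef_pos'],st['tool_rot'],st['qpos'].round(2))
cv2.imwrite('pics/c3.png',np.vstack([crop(s,240,110,110,70,660,300),crop(t,130,185,110,60,660,300)]))
```

```text
[445.67891205 305.4608476  193.50564733] [-3.14120901e+00  8.57914727e-04  7.54651850e-01] [-0.56  0.47 -0.14  1.82  0.09  0.85 -1.55]
```

View pics/c3.png

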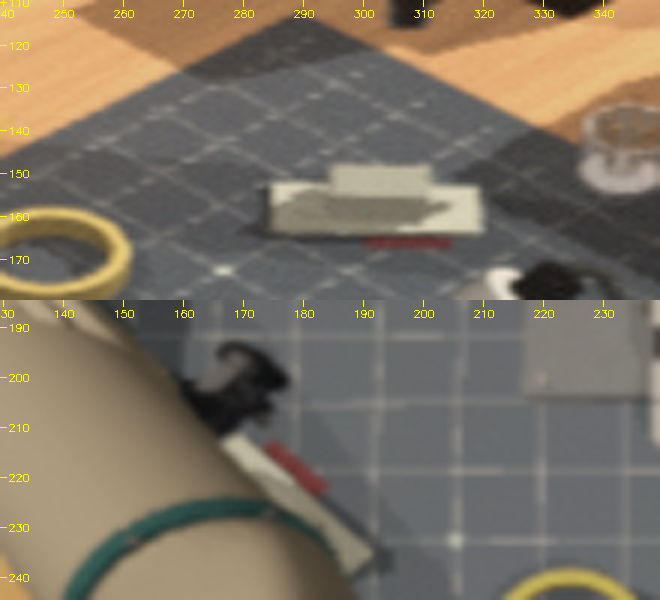

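The picture shows the casting undisturbed at about (300,157) in the scene and the fingers above it. Next I descend and grip.

Request:
carry_out(
  deltas=[0,0,0,0.0013,0,0.03,-1,0,0,0,0,0,0.04,-1,0,0,0,0,0,0.04,-1,0,0,0,0,0,0.035,-1,0,0,0,0,0,0.02,-1,0,0,0,0,0,0.012,-1,0,0,0,0,0,0.006,-1,0,0,0,0,0,0,-1],
)

```text
clock: 4.2
eef_pos: [447.2, 306.5, 11.1]
tool_rot: [3.141, -0.0, 0.753]
force: [0.8, 0.8, 0.1]
width: 85.3
gripper_force: 0.0
```

Request:
carry_out(
  deltas=[0,0,0,0,0,0,-0.3,0,0,0,0,0,0,0,0,0,0,0,0,0,0.3,0,0,0,0,0,0,1,0,0,0,0,0,0,1,0,0,0,0,0,0,1,0,0,0,0,0,0,1,0,0,0,0,0,0,1],
)

```text
clock: 5.2
eef_pos: [447.8, 308.7, 15.5]
tool_rot: [-3.141, -0.005, 0.755]
force: [-7.6, -0.8, 38.5]
width: 0.8
gripper_force: 36.4
```

The fingers shut to 0.8 mm with 38 N upward, so something is wrong. I'll look before moving.

Run:
```python
from h import *
s,t=grab('scene','pics/s2.png'),grab('top','pics/t2.png')
st=ctrl.read_state();print(st['eef_pos'],st['force'],st['width'])
print(proj('scene',st['eef_pos']),proj('top',st['eef_pos']))
cv2.imwrite('pics/c4.png',np.vstack([crop(s,250,90,100,90,640,400),crop(t,130,190,90,40,640,200)]))
```

```text
[447.86720608 308.68914799  15.46298483] [-7.06376655 -2.96030798 38.85756802] 0.6871079035752565
[[303.1311749  156.86729343]] [[174.43796081 227.26435028]]
```

View pics/c4.png

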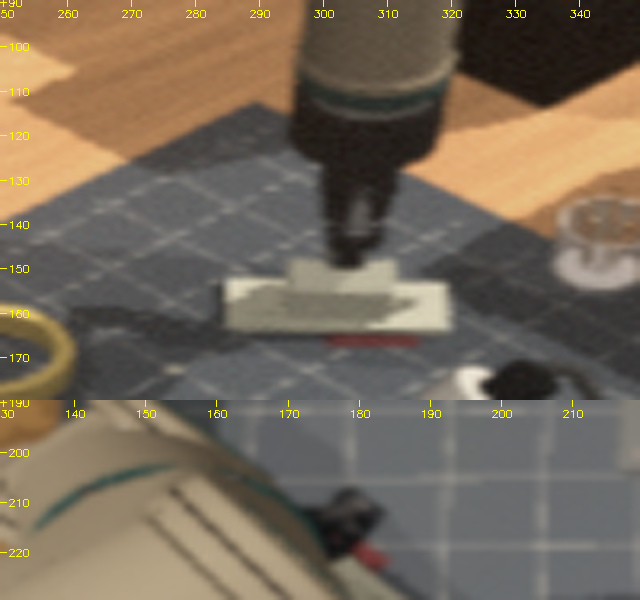

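The fingers look shut at the ridge line near (304,149), and the casting plate looks unmoved. I'll check the gripper's apparent height numerically against the projections.

```bash
python3 - <<'E'
from h import *
np.set_printoptions(precision=1,suppress=True,linewidth=160)
for f,p in(('1',[445.7,305.5,193.5]),('2',[447.9,308.7,15.5])):
    p=np.array(p);print(f,[proj('scene',p+[0,0,h])[0].round(1).tolist() for h in(0,13,40,73,150)],[proj('top',p+[0,0,h])[0].round(1).tolist() for h in(0,73,150)])
    im=cv2.imread(f'pics/s{f}.png').max(2)
    for r in range(50,152,4):
        c=np.where(im[r,280:335]<75)[0]+280
        print(r,(c.min(),c.max(),len(c)) if len(c) else '-',end='; ')
    print()
from cast import quad
for f in'02':
    b2,a2=quad(cv2.imread(f'pics/s{f}.png'.replace('s0','scene0')),275,143,52,29,thr=21);print(a2.tolist())
E
python3 - <<'E'
import cv2,numpy as np,sys
sys.path.insert(0,'.')
from h import crop
a,b=cv2.imread('pics/s1.png'),cv2.imread('pics/s2.png')
cv2.imwrite('pics/c5.png',np.hstack([crop(a,270,50,66,120,400,600),crop(b,270,80,66,90,400,600)]))
E
```

```text
1 [[306.0, 118.6], [306.4, 115.5], [307.1, 108.9], [307.9, 100.7], [310.0, 80.3]] [[164.4, 220.2], [159.1, 216.5], [152.8, 212.0]]
50 (np.int64(301), np.int64(303), 3); 54 -; 58 (np.int64(300), np.int64(325), 4); 62 (np.int64(299), np.int64(325), 27); 66 (np.int64(299), np.int64(325), 24); 70 (np.int64(298), np.int64(324), 27); 74 (np.int64(298), np.int64(324), 27); 78 (np.int64(300), np.int64(322), 23); 82 (np.int64(304), np.int64(326), 23); 86 (np.int64(304), np.int64(332), 29); 90 (np.int64(304), np.int64(334), 30); 94 (np.int64(304), np.int64(334), 31); 98 (np.int64(304), np.int64(334), 31); 102 (np.int64(306), np.int64(334), 26); 106 (np.int64(305), np.int64(334), 20); 110 (np.int64(306), np.int64(334), 12); 114 (np.int64(305), np.int64(310), 6); 118 (np.int64(285), np.int64(296), 9); 122 (np.int64(281), np.int64(294), 8); 126 -; 130 -; 134 -; 138 -; 142 (np.int64(326), np.int64(331), 6); 146 (np.int64(323), np.int64(334), 12); 150 (np.int64(316), np.int64(334), 14); 
2 [[303.1, 156.9], [303.4, 154.3], [304.0, 148.8], [304.7, 141.9], [306.6, 124.9]] [[174.4, 227.3], [170.3, 224.
[... 609 characters left out ...]
8), 25); 118 (np.int64(284), np.int64(317), 32); 122 (np.int64(280), np.int64(317), 31); 126 (np.int64(299), np.int64(313), 15); 130 (np.int64(300), np.int64(311), 12); 134 (np.int64(300), np.int64(310), 11); 138 (np.int64(300), np.int64(309), 8); 142 (np.int64(301), np.int64(331), 12); 146 (np.int64(301), np.int64(334), 18); 150 (np.int64(316), np.int64(334), 16); 
[[284.4375, 153.5625], [295.9375, 147.5625], [310.4375, 148.1875], [319.6875, 153.8125], [319.8125, 162.9375], [318.3125, 164.4375], [285.5625, 163.1875]]
[[284.6875, 153.1875], [295.8125, 147.8125], [310.8125, 148.1875], [319.4375, 153.5625], [319.8125, 162.6875], [317.1875, 164.6875], [287.3125, 163.8125], [284.9375, 162.0625]]
```

View pics/c5.png

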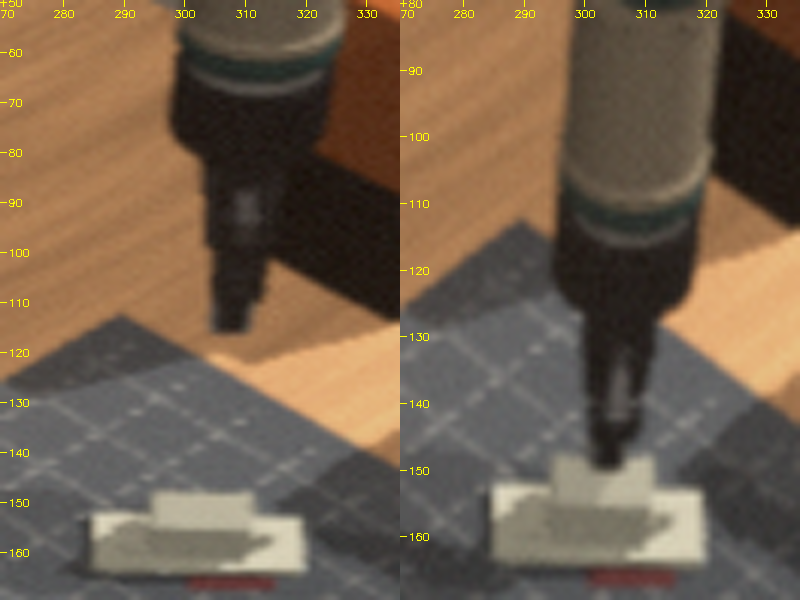

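The tips rest on the roof ridge (z = 55), visible at about (304,150) just in front of it, while the reported z is 15.5. The reading is therefore about 39 mm lower than the real fingertips. I'll reopen and go down about 37 mm further, watching the force.

Request:
carry_out(
  deltas=[0,0,0,0,0,-0.005,-1,0,0,0,0,0,0,-1,0,0,0,0,0,0,-1,0,0,0,0,0,0,-1,0,0,0,0,0,0,-1,0,0,0,0,0,0,-1,0,0,0,0,0,0.01,-1,0,0,0,0,0,0.01,-1,0,0,0,0,0,0.006,-1],
)

```text
clock: 6.42
eef_pos: [446.4, 306.0, -11.2]
tool_rot: [-3.141, 0.001, 0.754]
force: [-0.4, 0.1, 0.8]
width: 85.1
gripper_force: 0.0
```

Request:
carry_out(
  deltas=[0,0,0,0,0,0.005,-1,0,0,0,0,0,0.004,-1,0,0,0,0,0,0.004,-1,0,0,0,0,0,0.002,-1,0,0,0,0,0,0,-1],
)

```text
clock: 7.05
eef_pos: [446.9, 306.4, -25.1]
tool_rot: [3.142, 0.0, 0.754]
force: [-0.1, 0.7, 0.0]
width: 85.1
gripper_force: 0.0
```

Run:
```python
from h import *
s=grab('scene','pics/s3.png');st=ctrl.read_state();print(st['eef_pos'],st['force'],st['qpos'].round(3))
cv2.imwrite('pics/c6.png',crop(s,265,90,80,85,640,600,5))
```

```text
[446.9916603  306.44944889 -25.01705225] [ 0.13907813 -0.56211011  0.05931063] [-0.603  0.814 -0.076  1.966  0.155  0.367 -1.617]
```

View pics/c6.png

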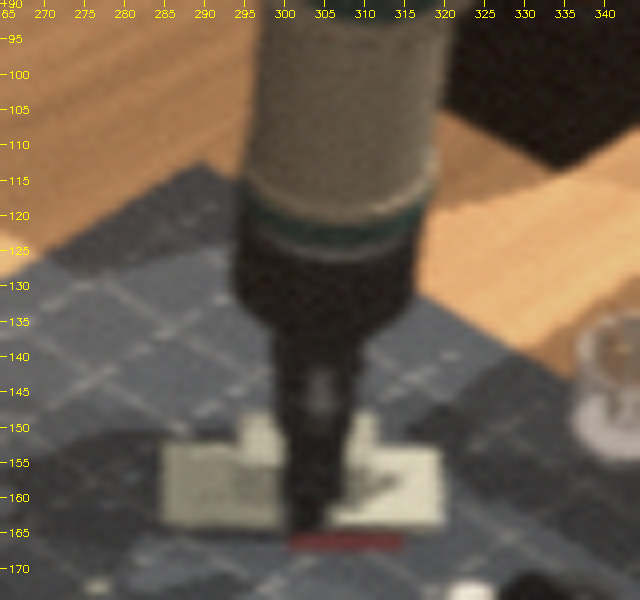

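The near finger stands in front of the house wall with its tip at about (303,164.5), which puts it near z = 27 as expected. The red strip is clear. Closing.

Request:
carry_out(
  deltas=[0,0,0,0,0,0,0,0,0,0,0,0,0,0.2,0,0,0,0,0,0,1,0,0,0,0,0,0,1,0,0,0,0,0,0,1,0,0,0,0,0,0,1,0,0,0,0,0,0,1,0,0,0,0,0,0,1],
)

```text
clock: 8.1
eef_pos: [447.2, 306.6, -24.7]
tool_rot: [3.141, -0.001, 0.754]
force: [0.4, -0.4, 5.0]
width: 32.8
gripper_force: 61.6
```

Gripped: width 32.8, pad force 62 N. Lifting and moving towards the bed.

Request:
carry_out(
  deltas=[0,0,0,0,0,-0.02,1,0,0,0,0,0,-0.04,1,0,0,0,0,0,-0.045,1,0,0,0,0,0,-0.045,1,0,0,0,-0.0265,0.0338,0,1,0,0,0,-0.0265,0.0338,0,1,0,0,0,-0.0265,0.0338,0,1,0,0,0,-0.0265,0.0338,0,1,0,0,0,-0.0265,0.0338,0,1,0,0,0,-0.0265,0.0338,0,1,0,0,9,0,0,0,1,0,0,9,0,0,0,1],
)

```text
clock: 9.6
eef_pos: [469.3, 48.5, 124.4]
tool_rot: [-3.141, 0.001, 0.432]
force: [-0.7, 1.6, -1.7]
width: 32.8
gripper_force: 60.8
```

Request:
carry_out(
  deltas=[0,0,8.8,0,0,0,1,0,0,8.8,0,0,0,1,0,0,8.8,0,0,0,1,0,0,0,0.0405,-0.0009,0,1,0,0,0,0.0405,-0.0009,0,1,0,0,0,0.0405,-0.0009,0,1,0,0,0,0.0405,-0.0009,0,1,0,8.2,0,0,0,0,1,0,8.2,0,0,0,0,1,0,8.2,0,0,0,0,1,0,8.2,0,0,0,0,1,0,0,0,0,0,0,1],
)

```text
clock: 11.1
eef_pos: [620.8, 23.0, 117.9]
tool_rot: [3.076, -0.321, -0.027]
force: [-0.5, 0.8, -1.7]
width: 33.3
gripper_force: 60.8
```

Run:
```python
from h import *
s,t=grab('scene','pics/s4.png'),grab('top','pics/t4.png');st=ctrl.read_state();print(st['eef_pos'],st['tool_rot'],st['force'],st['qpos'].round(2))
cv2.imwrite('pics/c7.png',np.hstack([crop(s,240,150,80,95,420,500,5),crop(t,220,145,56,76,370,500,5)]))
```

```text
[622.52291131  23.59633283 118.71432979] [ 3.07732411 -0.32304477 -0.02909863] [ 0.71094179 -0.16637701 -1.70704577] [-0.14  0.56 -0.03  2.02  0.51  0.29 -2.24]
```

View pics/c7.png

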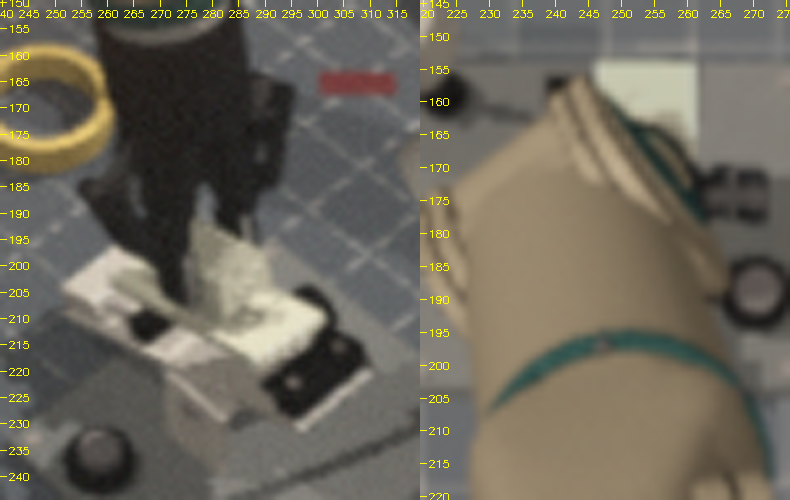

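The arm ran into its q6 limit (0.29 against 0.23), so the tool stopped at 18.5° of tilt, off in y. In the scene, the casting's upper end is at about (301,208) over the jaw. In the top view, its end edge is at row 154.5, columns 246.5–261.5. I'll use that picture to tell whether the 39 mm offset belongs to the tool or to the base.

```bash
cat >> h.py <<'E'
from scipy.spatial.transform import Rotation as Ro
def Rt(rpy): return Ro.from_euler('xyz',rpy)
E
python3 - <<'E'
from h import *
np.set_printoptions(precision=1,suppress=True)
p=np.array([622.5,23.5,118.6]);R=Rt([3.0773,-.323,-.029])
C=np.array([[60,25,8],[60,-25,8],[60,25,0],[60,-25,0],[-60,-25,8],[28,0,55]])
Q=C*[1,-1,-1]   # casting axes in tool: x same, y,z flipped
for nm,off in(('tool',p+R.apply([0,0,-24.7])),('base',p+[0,0,39.5]+R.apply([0,0,14.8]))):
    X=off+R.apply(Q);print(nm,off,'\n scene',proj('scene',X).tolist(),'\n top',proj('top',X[:4]).tolist())
t=cv2.imread('pics/t4.png');print(t[148:160,252,1],t[158,242:268,1])
E
```

```text
tool [614.7  25.3 142. ] 
 scene [[302.36997986293534, 209.79911624881885], [289.3609236371077, 218.7700554141786], [302.6951776040566, 212.05692540643136], [289.7364842037253, 221.0339009278751], [261.16341720126906, 202.82265362780714], [285.79143633004077, 196.44493875181433]] 
 top [[246.02198518599258, 153.6523231823064], [261.07687158386057, 153.95182204512892], [246.2611660249776, 153.62303802965098], [261.2319494987217, 153.92078096954427]]
base [627.2  22.4 144.1] 
 scene [[305.0160337416568, 212.52453303893347], [291.9683038758864, 221.59760913984385], [305.33418916768045, 214.78705169633326], [292.33715892925886, 223.86592445808353], [263.4501458977089, 205.38991665488442], [288.3651352112663, 199.1193485014229]] 
 top [[246.86680805685265, 149.857753871166], [261.91852171934966, 150.1478708306287], [247.10116732893076, 149.84976436923154], [262.0688132844598, 150.1382305437277]]
[108 108 109 117 124 122 163 196 199 198 195 191] [ 98 135 133 108 112 155 183 196 198 197 195 197 198 199 199 199 199 199
 198 181 131 128 129 129 129 129]
```

The tool-fixed model fits to about 0.3 px: the real tips lie 39.5 mm behind the reported TCP along the tool axis. The q6 limit rules out tilting outwards that far. I'll set the casting down on a free spot and regrip it with the tool leaned about 22° the other way.

```bash
cat >> h.py <<'E'
def plan(pA,RA,pB,RB,rotfirst=True):
    rv=np.degrees((RA.inv()*RB).as_rotvec());R=RB if rotfirst else RA
    d=R.inv().apply(np.array(pB)-np.array(pA))
    print('rot',rv.round(2),'ang %.1f'%np.linalg.norm(rv),'| shift mm',d.round(2),'len %.1f'%np.linalg.norm(d))
E
python3 - <<'E'
from h import *
st=ctrl.read_state();p,R=st['eef_pos'],Rt(st['tool_rot']);pi=np.pi
plan(p,R,[500,60,170],Rt([pi,0,-.03]))
plan([500,60,170],Rt([pi,0,-.03]),[470,235,170],Rt([pi,0,.46]),True)
print([onz('top',(x*.64,y*.64),12).round(0).tolist() for x,y in((352,393),(440,240),(340,318),(435,318),(275,262))])
E
```

```text
rot [  3.64 -18.5   -0.54] ang 18.9 | shift mm [-123.56  -32.71  -51.29] len 137.7
rot [  0.     0.   -28.07] ang 28.1 | shift mm [  50.81 -170.13   -0.  ] len 177.6
[[361.0, 128.0, 12.0], [719.0, -78.0, 12.0], [533.0, 157.0, 12.0], [531.0, -63.0, 12.0], [669.0, 311.0, 12.0]]
```

Request:
carry_out(
  deltas=[1.8,-9.2,-0.3,0,0,0,1,1.8,-9.2,-0.3,0,0,0,1,0,0,0,-0.031,-0.0082,-0.0128,1,0,0,0,-0.031,-0.0082,-0.0128,1,0,0,0,-0.031,-0.0082,-0.0128,1,0,0,0,-0.031,-0.0082,-0.0128,1,0,0,-9.3,0,0,0,1,0,0,-9.3,0,0,0,1,0,0,-9.3,0,0,0,1,0,0,0,0,0,0,1],
)

```text
clock: 12.45
eef_pos: [499.5, 60.5, 167.8]
tool_rot: [3.133, -0.008, 0.455]
force: [-0.7, -0.1, -2.1]
width: 33.0
gripper_force: 60.8
```

Run:
```python
from h import *
st=ctrl.read_state();p,R=st['eef_pos'],Rt(st['tool_rot']);pi=np.pi;print(st['tool_rot'],st['qpos'].round(2))
plan(p,R,[470,235,p[2]],Rt([pi,0,.46]))
```

```text
[ 3.13340407 -0.00841529  0.45549959] [ 0.2   0.5  -0.54  1.95  0.37  0.78 -1.67]
rot [ 0.47 -0.48 -0.26] ang 0.7 | shift mm [  51.05 -169.4    -0.  ] len 176.9
```

Request:
carry_out(
  deltas=[0.5,-0.5,-0.3,0,0,0,1,0,0,0,0.0128,-0.0424,0,1,0,0,0,0.0128,-0.0424,0,1,0,0,0,0.0128,-0.0424,0,1,0,0,0,0.0128,-0.0424,0,1,0,0,0,0,0,0.04,1,0,0,0,0,0,0.045,1,0,0,0,0,0,0.045,1,0,0,0,0,0,0.035,1,0,0,0,0,0,0.015,1,0,0,0,0,0,0.005,1,0,0,0,0,0,0.002,1],
)

```text
clock: 13.95
eef_pos: [470.4, 234.5, -18.8]
tool_rot: [3.14, -0.001, 0.462]
force: [-0.7, 0.3, -2.0]
width: 32.8
gripper_force: 60.8
```

Request:
carry_out(
  deltas=[0,0,0,0,0,0.003,1,0,0,0,0,0,0.002,1,0,0,0,0,0,0.0006,1,0,0,0,0,0,0,1],
)

```text
clock: 14.45
eef_pos: [469.8, 233.9, -24.7]
tool_rot: [3.139, 0.0, 0.462]
force: [-1.2, -0.8, 3.6]
width: 32.8
gripper_force: 61.3
```

Request:
carry_out(
  deltas=[0,0,0,0,0,0,-1,0,0,0,0,0,0,-1,0,0,0,0,0,0,-1,0,0,0,0,0,0,-1,0,0,0,0,0,0,-1,0,0,0,-0.011,0,-0.002,-1,0,0,0,-0.011,0,-0.002,-1,0,-7.4,0,0,0,0,-1,0,-7.4,0,0,0,0,-1,0,-7.4,0,0,0,0,-1,0,0,0,0,0,0,-1],
)

```text
clock: 15.82
eef_pos: [450.7, 224.5, -22.6]
tool_rot: [3.14, 0.388, 0.46]
force: [-1.0, -0.1, -0.5]
width: 85.6
gripper_force: 0.0
```

Run:
```python
from h import *
st=ctrl.read_state();p,R=st['eef_pos'],Rt(st['tool_rot']);print(p,st['tool_rot'],st['qpos'].round(2),st['force'],st['width'])
print('grasp pt',R.apply([0,0,-58.2])+p,'tip',R.apply([0,0,-39.5])+p)
```

```text
[450.65315391 224.53785684 -22.59922075] [3.13951566 0.38765789 0.46014802] [-0.23  0.99 -0.48  1.65  0.42  1.01 -2.  ] [-1.04826985 -0.07896131 -0.54938114] 85.63229105355269
grasp pt [470.31188315 234.41628825  31.28204647] tip [463.9954186  231.24229053  13.96968054]
```

Request:
carry_out(
  deltas=[0,0,0,-0.0006,0,-0.0014,-1,0,0,0,0,0,0,0,0,0,0,0,0,0,0.2,0,0,0,0,0,0,1,0,0,0,0,0,0,1,0,0,0,0,0,0,1,0,0,0,0,0,0,1,0,0,0,0,0,0,1],
)

```text
clock: 16.82
eef_pos: [450.2, 224.2, -19.0]
tool_rot: [3.139, 0.387, 0.462]
force: [1.4, -0.5, 6.4]
width: 32.8
gripper_force: 61.2
```

```bash
cat > rel.py <<'E'
from h import *
# casting pose relative to tool, fixed at regrip
def cast_in_tool():
    d=np.load('rel.npz');return d['t'],Ro.from_matrix(d['R'])
E
python3 - <<'E'
from h import *
st=ctrl.read_state();p,R=st['eef_pos'],Rt(st['tool_rot']);print(p,st['tool_rot'],st['force'],st['width'],st['gripper_force'])
RC=Ro.from_euler('z',.462) ; O=np.array([469.9,234.1,0])
t=R.inv().apply(O-p);Rr=R.inv()*RC;np.savez('rel.npz',t=t,R=Rr.as_matrix());print(t,Rr.as_euler('xyz'))
E
```

```text
[450.18893647 224.24702162 -19.01060949] [3.13900851 0.38746561 0.46151415] [ 1.4353477  -0.52986212  6.36692748] 32.7790327372914 61.204625610262156
[ 1.32198537e+01  2.22709949e-02 -2.59276967e+01] [-3.13899988e+00  3.87465553e-01  5.29834290e-04]
```

```bash
cat >> rel.py <<'E'
B=np.array([609.3,50.2,68.4]);BY,BT=-.019,19.1
def bed2w(v): return B+(Ro.from_euler('z',BY)*Ro.from_euler('y',-BT,degrees=True)).apply(v)
def w2bed(X): return (Ro.from_euler('z',BY)*Ro.from_euler('y',-BT,degrees=True)).inv().apply(np.array(X)-B)
def castpose(xl,zl,phi,y=0):
    "lower bottom edge at bed (xl,zl), casting phi deg steeper than bed -> tool pose"
    f=np.radians(phi);O=bed2w([xl+60*np.cos(f),y,zl+60*np.sin(f)])
    RC=Ro.from_euler('z',BY)*Ro.from_euler('y',-(BT+phi),degrees=True)
    t,Rr=cast_in_tool();R=RC*Rr.inv();return O-R.apply(t),R
def where(st):
    t,Rr=cast_in_tool();R=Rt(st['tool_rot']);O=st['eef_pos']+R.apply(t);RC=R*Rr
    b=(Ro.from_euler('z',BY)*Ro.from_euler('y',-BT,degrees=True)).inv()*RC
    e=b.as_euler('xyz',degrees=True);phi=-e[1];x,y,z=w2bed(O);f=np.radians(phi)
    print('bed: origin',w2bed(O).round(1),'phi %.2f roll %.2f yaw %.2f'%(phi,e[0],e[2]),'lower edge (%.1f,%.1f)'%(x-60*np.cos(f),z-60*np.sin(f)),'force bed',(Ro.from_euler('z',BY)*Ro.from_euler('y',-BT,degrees=True)).inv().apply(st['force']).round(1))
E
python3 - <<'E'
from rel import *
st=ctrl.read_state();p,R=st['eef_pos'],Rt(st['tool_rot'])
plan(p,R,p+[0,0,150],R);q=p+[0,0,150]
plan(q,R,[460,50,q[2]],R)
p2,R2=castpose(-28,30,13);print(p2,R2.as_euler('xyz'))
plan([460,50,q[2]],R,[500,50,q[2]],R2);plan([500,50,q[2]],R2,p2,R2)
E
```

```text
rot [0. 0. 0.] ang 0.0 | shift mm [ -56.68    0.36 -138.88] len 150.0
rot [0. 0. 0.] ang 0.0 | shift mm [-63.71 160.32  26.41] len 174.5
[615.28511505  50.05223929  91.65582758] [ 3.13927059 -0.17278502 -0.01945663]
rot [ 3.01 31.4  27.83] ang 42.1 | shift mm [39.4  -0.79  6.87] len 40.0
rot [0. 0. 0.] ang 0.0 | shift mm [106.78  -2.43  58.56] len 121.8
```

Request:
carry_out(
  deltas=[0,0,0,-0.0076,0,-0.0185,1,0,0,0,-0.0151,0,-0.037,1,0,0,0,-0.017,0,-0.0417,1,0,0,0,-0.017,0,-0.0417,1,0,0,0,-0.0159,0.0401,0.0066,1,0,0,0,-0.0159,0.0401,0.0066,1,0,0,0,-0.0159,0.0401,0.0066,1,0,0,0,-0.0159,0.0401,0.0066,1,0.5,5.2,4.6,0,0,0,1,0.5,5.2,4.6,0,0,0,1,0.5,5.2,4.6,0,0,0,1],
)

```text
clock: 18.2
eef_pos: [459.5, 50.0, 131.1]
tool_rot: [3.105, 0.106, 0.216]
force: [-0.0, -0.4, -1.3]
width: 33.1
gripper_force: 60.3
```

Run:
```python
from rel import *
st=ctrl.read_state();p,R=st['eef_pos'],Rt(st['tool_rot']);print(p,st['tool_rot'],st['qpos'].round(2),st['width'])
p2,R2=castpose(-28,30,13)
plan(p,R,[500,50,p[2]],R2);plan([500,50,p[2]],R2,p2,R2)
```

```text
[459.54300909  50.03398632 131.12027233] [3.10537082 0.10642234 0.2160741 ] [ 0.14  0.55 -0.49  1.98  0.39  0.81 -1.95] 33.095062906581354
rot [ 1.47 15.66 13.84] ang 20.9 | shift mm [39.85 -0.77  6.95] len 40.5
rot [0. 0. 0.] ang 0.0 | shift mm [106.76  -2.43  58.69] len 121.9
```

Request:
carry_out(
  deltas=[0.7,7.8,6.9,0,0,0,1,0.7,7.8,6.9,0,0,0,1,0,0,0,0.0399,-0.0008,0.007,1,0,0,0,0.0267,-0.0006,0.0147,1,0,0,0,0.0267,-0.0006,0.0147,1,0,0,0,0.0267,-0.0006,0.0147,1,0,0,0,0.0267,-0.0006,0.0147,1,0,0,0,0,0,0,1],
)

```text
clock: 19.2
eef_pos: [616.4, 50.7, 89.8]
tool_rot: [3.137, -0.169, -0.016]
force: [-0.2, 0.8, -1.6]
width: 33.1
gripper_force: 60.2
```

Run:
```python
from rel import *
s,t=grab('scene','pics/s5.png'),grab('top','pics/t5.png')
st=ctrl.read_state();p,R=st['eef_pos'],Rt(st['tool_rot']);print(p,st['tool_rot'],st['qpos'].round(2),st['width'])
where(st)
tt,Rr=cast_in_tool();C=np.array([[60,25,8],[60,-25,8],[60,-25,0],[-60,-25,8],[-60,-25,0],[-60,25,8]]);X=p+R.apply(tt)+(R*Rr).apply(C)
np.set_printoptions(precision=1,suppress=True);print(proj('scene',X).tolist(),proj('top',X).tolist())
o=np.hstack([crop(s,240,150,80,95,420,500,5),crop(t,220,145,56,76,370,500,5)])
def mark(uv,x,y,w,h,W,H,ox):
    for u,v in uv: cv2.circle(o,(int((u-x+.5)*W/w)+ox,int((v-y+.5)*H/h)),3,(0,0,255),1)
mark(proj('scene',X),240,150,80,95,420,500,0);mark(proj('top',X),220,145,56,76,370,500,420)
J=np.array([bed2w(v) for v in([54,28,17],[54,-28,17],[80,-28,17],[80,28,17],[-36,28,17],[-36,-28,17])])
for u,v in proj('scene',J): cv2.circle(o,(int((u-240+.5)*5.25),int((v-150+.5)*500/95)),2,(255,0,255),-1)
for u,v in proj('top',J): cv2.circle(o,(int((u-220+.5)*370/56)+420,int((v-145+.5)*500/76)),2,(255,0,255),-1)
cv2.imwrite('pics/c8.png',o)
```

```text
[614.14296861  50.73935334  90.08907975] [ 3.13661941 -0.16685978 -0.01522626] [ 0.07  0.66 -0.33  1.89  0.5   0.51 -2.19] 33.036481640285636
bed: origin [29.   0.8 42.3] phi 12.66 roll -0.07 yaw 0.27 lower edge (-29.5,29.1) force bed [-0.7  0.4 -1.1]
[[308.2934705768754, 206.9284390091925], [295.9150826302607, 216.7274203043437], [296.8472638208624, 219.05607486281113], [269.93869563173564, 208.87575761946746], [270.8715201575377, 211.0695146629124], [281.8714100014184, 199.8253854853567]] [[238.3510134019842, 154.79434880602037], [253.32591199906963, 154.8690291516481], [253.36605885228715, 154.28194346256544], [253.33691014139674, 188.9118167210739], [253.37588088808502, 188.16611007010897], [238.78170700395586, 188.83401407394032]]
```

View pics/c8.png

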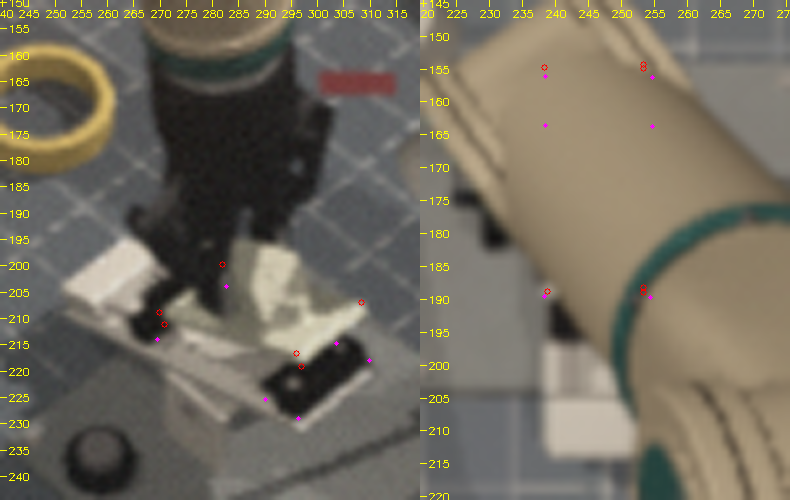

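The picture shows the predicted plate corners lying on the real plate end, at about (308,207) and (296,217) in the scene, and the jaw marks on the black jaws. The models agree. From here I work by numbers and force: go steeper and lower onto the bed.

Run:
```python
from rel import *
st=ctrl.read_state();p,R=st['eef_pos'],Rt(st['tool_rot'])
p2,R2=castpose(-29,14,15);plan(p,R,p2,R2);p3,_=castpose(-29,4,15);plan(p2,R2,p3,R2)
u=R2.inv().apply(bed2w([1,0,0])-B);w=R2.inv().apply(bed2w([0,0,1])-B);print('bed x in tool',u.round(4),'bed z in tool',w.round(4))
```

```text
rot [0.11 2.34 0.25] ang 2.4 | shift mm [ 2.61  0.63 13.23] len 13.5
rot [0. 0. 0.] ang 0.0 | shift mm [ 1.25 -0.02  9.92] len 10.0
bed x in tool [ 9.921e-01 -1.000e-04 -1.253e-01] bed z in tool [-0.1253  0.0024 -0.9921]
```

Request:
carry_out(
  deltas=[0.1,2.3,0.2,0,0,0,1,0,0,0,0.0013,0.0003,0.0066,1,0,0,0,0.0013,0.0003,0.0066,1,0,0,0,0.0006,0,0.005,1,0,0,0,0.0006,0,0.005,1,0,0,0,0,0,0,1,0,0,0,0,0,0,1],
)

```text
clock: 20.18
eef_pos: [623.9, 49.9, 68.4]
tool_rot: [3.139, -0.209, -0.019]
force: [-2.6, -0.4, 3.4]
width: 33.1
gripper_force: 61.1
```

```bash
cat > w.py <<'E'
from rel import *
ctrl.read_state();where(ctrl.read_state());st=ctrl.read_state();print(st['clock'],st['eef_pos'].round(1),st['torque'].round(2),st['qpos'].round(2))
E
python3 w.py
```

```text
bed: origin [30.1 -0.  19.3] phi 15.06 roll 0.00 yaw 0.04 lower edge (-27.8,3.7) force bed [-1.3 -0.4  4.1]
20.175 [623.9  49.9  68.4] [-0.05  0.53 -0.01] [ 0.03  0.68 -0.27  1.92  0.55  0.4  -2.25]
```

Contact with the bed at the lower edge, about 5 N. Now slide down the slope towards the sprung jaw.

Request:
carry_out(
  deltas=[0,0,0,0,0,-0.0005,1,0,0,0,-0.005,0,0.0006,1,0,0,0,-0.005,0,0.0006,1,0,0,0,-0.004,0,0.0005,1,0,0,0,0,0,0,1],
)

```text
clock: 20.8
eef_pos: [609.9, 50.2, 63.8]
tool_rot: [3.139, -0.208, -0.018]
force: [-0.5, -1.3, -2.7]
width: 33.0
gripper_force: 60.3
```

```bash
python3 w.py
```

```text
bed: origin [15.4  0.1 19.6] phi 15.02 roll 0.01 yaw 0.06 lower edge (-42.5,4.0) force bed [-1.4 -1.3 -2.4]
20.8 [609.9  50.2  63.8] [ 0.07  0.26 -0.  ] [ 0.01  0.67 -0.25  1.96  0.57  0.37 -2.27]
```

Request:
carry_out(
  deltas=[0,0,0,-0.004,0,0.0005,1,0,0,0,-0.004,0,0.0005,1,0,0,0,0,0,0,1],
)

```text
clock: 21.18
eef_pos: [606.3, 50.5, 63.0]
tool_rot: [3.141, -0.215, -0.019]
force: [5.4, -0.7, 1.2]
width: 32.9
gripper_force: 60.4
```

```bash
python3 w.py
```

```text
bed: origin [11.6  0.3 20.1] phi 15.44 roll 0.09 yaw 0.02 lower edge (-46.2,4.1) force bed [ 5.5 -0.6 -0.7]
21.175 [606.3  50.5  63. ] [-0.29 -1.24  0.05] [ 0.    0.67 -0.23  1.98  0.57  0.34 -2.28]
```

The jaw is touched at about 7 N. I keep pushing it open.

Request:
carry_out(
  deltas=[0,0,0,-0.004,0,0.0005,1,0,0,0,-0.004,0,0.0005,1,0,0,0,-0.004,0,0.0005,1,0,0,0,-0.004,0,0.0005,1,0,0,0,0,0,0,1],
)

```text
clock: 21.8
eef_pos: [594.0, 50.8, 58.7]
tool_rot: [-3.142, -0.22, -0.019]
force: [12.0, -2.0, -2.1]
width: 32.7
gripper_force: 60.1
```

```bash
python3 w.py
```

```text
bed: origin [-1.6  0.3 20.2] phi 15.72 roll 0.15 yaw -0.03 lower edge (-59.3,3.9) force bed [10.7 -1.8 -6. ]
21.8 [594.   50.8  58.7] [-0.57 -2.36  0.06] [-0.02  0.66 -0.2   2.02  0.6   0.3  -2.31]
```

Request:
carry_out(
  deltas=[0,0,0,-0.004,0,0.0005,1,0,0,0,-0.004,0,0.0005,1,0,0,0,0,0,0,1],
)

```text
clock: 22.18
eef_pos: [587.7, 51.0, 56.7]
tool_rot: [-3.141, -0.222, -0.019]
force: [12.1, -1.8, 0.8]
width: 33.1
gripper_force: 60.3
```

```bash
python3 w.py
```

```text
bed: origin [-8.2  0.4 20.3] phi 15.84 roll 0.18 yaw -0.05 lower edge (-66.0,3.9) force bed [11.7 -1.6 -3.2]
22.175 [587.7  51.   56.7] [-0.67 -2.77  0.09] [-0.03  0.66 -0.19  2.04  0.61  0.28 -2.33]
```

The jaw is open about 22 mm by both force and geometry. Next I compute the tipping-down moves in stages, holding the lower end against the jaw.

```bash
cat > tip.py <<'E'
from rel import *
import sys
def seq(D,zs,phis):
    P=[castpose(-46-D+8*np.sin(np.radians(f)),z,f) for z,f in zip(zs,phis)]
    for (a,A),(b,Bq) in zip(P,P[1:]):
        # shift expressed before turn (tool axes of row start) and after
        print('turn y %.2f'%np.degrees((A.inv()*Bq).as_rotvec())[1],'shift(before)',A.inv().apply(b-a).round(2),'(after)',Bq.inv().apply(b-a).round(2))
E
python3 - <<'E'
from tip import *
seq(22.6,[3.9,3.9,3.8,3.8,3.7,3.7,3.6],[15.8,13,10.5,8,5.5,3,0.5])
E
```

```text
turn y -2.80 shift(before) [-0.59 -0.    2.11] (after) [-0.48 -0.    2.13]
turn y -2.50 shift(before) [-0.5 -0.   2. ] (after) [-0.42 -0.    2.02]
turn y -2.50 shift(before) [-0.52 -0.    1.91] (after) [-0.44 -0.    1.93]
turn y -2.50 shift(before) [-0.49 -0.    2.03] (after) [-0.41 -0.    2.04]
turn y -2.50 shift(before) [-0.52 -0.    1.94] (after) [-0.43 -0.    1.96]
turn y -2.50 shift(before) [-0.48 -0.    2.05] (after) [-0.39 -0.    2.07]
```

Request:
carry_out(
  deltas=[0,0,0,-0.0012,0,0.0002,1,0,-2.5,0,-0.0005,0,0.002,1,0,-2.5,0,-0.0005,0,0.002,1,0,-2.5,0,-0.0005,0,0.002,1,0,0,0,0,0,0,1],
)

```text
clock: 22.8
eef_pos: [587.2, 51.2, 50.2]
tool_rot: [-3.141, -0.093, -0.02]
force: [10.4, -1.5, 5.2]
width: 33.0
gripper_force: 61.3
```

```bash
python3 w.py
```

```text
bed: origin [-7.8  0.5 12.1] phi 8.42 roll 0.18 yaw -0.11 lower edge (-67.2,3.3) force bed [11.5 -1.3  1.5]
22.8 [587.2  51.2  50.2] [-0.42 -2.21  0.15] [ 0.08  0.72 -0.35  1.91  0.52  0.51 -2.22]
```

Request:
carry_out(
  deltas=[0,-2.5,0,-0.0005,0,0.0019,1,0,-2.2,0,-0.0005,0,0.0017,1,0,0,0,0,0,0,1],
)

```text
clock: 23.18
eef_pos: [586.4, 51.2, 46.1]
tool_rot: [-3.141, -0.011, -0.02]
force: [10.1, -1.4, 5.1]
width: 33.2
gripper_force: 61.4
```

```bash
python3 w.py
```

```text
bed: origin [-8.2  0.6  6.9] phi 3.75 roll 0.16 yaw -0.09 lower edge (-68.0,3.0) force bed [11.2 -1.2  1.5]
23.175 [586.4  51.2  46.1] [-0.31 -2.33  0.2 ] [ 0.12  0.76 -0.4   1.82  0.47  0.64 -2.15]
```

Request:
carry_out(
  deltas=[0,-1.5,0,-0.0004,0,0.0012,1,0,-1.2,0,-0.0003,0,0.0009,1,0,0,0,0,0,0,1],
)

```text
clock: 23.55
eef_pos: [584.2, 51.3, 44.5]
tool_rot: [3.141, 0.037, -0.02]
force: [5.7, -1.6, 11.0]
width: 33.0
gripper_force: 62.3
```

```bash
python3 w.py
```

```text
bed: origin [-9.8  0.6  5. ] phi 0.96 roll 0.11 yaw -0.06 lower edge (-69.8,4.0) force bed [ 9.  -1.5  8.6]
23.55 [584.2  51.3  44.5] [-0.24 -1.74  0.09] [ 0.13  0.78 -0.42  1.77  0.44  0.72 -2.12]
```

Flat contact with the bed, with the upper end below the lip's level. I ease the pressure and slide up the slope to home.

Run:
```python
from rel import *
R2=castpose(-60,4,1.0)[1];u=R2.inv().apply(bed2w([1,0,0])-B);w=R2.inv().apply(bed2w([0,0,1])-B);print('bed x in tool',u.round(4),'bed z in tool',w.round(4))
# slope along plate direction (phi=.8)
for f in(.7,1.0):
    f=np.radians(f);print(((u*np.cos(f)+w*np.sin(f))*10).round(2))
```

```text
bed x in tool [ 9.323e-01  4.000e-04 -3.616e-01] bed z in tool [-0.3616  0.0024 -0.9323]
[ 9.28  0.   -3.73]
[ 9.26  0.   -3.78]
```

Request:
carry_out(
  deltas=[0,0,0,-0.0002,0,-0.0005,1,0,0,0,0.0028,0,-0.0011,1,0,0,0,0.0028,0,-0.0011,1,0,0,0,0.0028,0,-0.0011,1,0,0,0,0,0,0,1],
)

```text
clock: 24.18
eef_pos: [589.7, 51.2, 47.0]
tool_rot: [3.141, 0.042, -0.019]
force: [3.1, -0.4, 7.5]
width: 33.0
gripper_force: 62.0
```

```bash
python3 w.py
```

```text
bed: origin [-3.7  0.7  5.4] phi 0.69 roll 0.10 yaw 0.02 lower edge (-63.7,4.7) force bed [ 5.4 -0.4  6.1]
24.175 [589.7  51.2  47. ] [-0.09 -1.2   0.16] [ 0.13  0.79 -0.43  1.75  0.44  0.74 -2.11]
```

Request:
carry_out(
  deltas=[0,0,0,-0.0001,0,-0.0003,1,0,0,0,0.0025,0,-0.001,1,0,0,0,0.0023,0,-0.001,1,0,0,0,0,0,0,1],
)

```text
clock: 24.68
eef_pos: [592.6, 51.2, 48.3]
tool_rot: [3.14, 0.046, -0.019]
force: [2.3, -0.1, 5.6]
width: 33.2
gripper_force: 61.8
```

```bash
python3 w.py
```

```text
bed: origin [-0.5  0.7  5.6] phi 0.48 roll 0.08 yaw 0.01 lower edge (-60.5,5.1) force bed [ 4.  -0.   4.6]
24.675 [592.6  51.2  48.3] [ 0.15 -0.79  0.16] [ 0.13  0.79 -0.43  1.74  0.43  0.75 -2.11]
```

Now release, letting the spring hold it.

Request:
carry_out(
  deltas=[0,0,0,0,0,0,0,0,0,0,0,0,0,-0.3,0,0,0,0,0,0,-0.5,0,0,0,0,0,0,-0.5,0,0,0,0,0,0,-0.5,0,0,0,0,0,0,-0.5],
)

```text
clock: 25.42
eef_pos: [590.0, 50.5, 46.6]
tool_rot: [3.139, 0.051, -0.019]
force: [-1.3, 0.2, -0.2]
width: 63.8
gripper_force: 0.0
```

Run:
```python
from rel import *
st=ctrl.read_state();print(st['clock'],st['force'],st['width'],st['eef_pos'],st['tool_rot'])
s=grab('scene','pics/s6.png');t=grab('top','pics/t6.png')
```

```text
25.425 [-1.25878637  0.1984682  -0.18657893] 63.84264495108901 [589.9743952   50.52206846  46.5865283 ] [ 3.13934984  0.05145128 -0.01924332]
```

Request:
carry_out(
  deltas=[0,0,0,0,0,-0.02,-0.5,0,0,0,0,0,-0.04,-0.5,0,0,0,0,0,-0.05,-0.5,0,0,0,0,0.03,0,-0.5,0,0,0,-0.01,0.045,0,-0.5,0,0,0,-0.01,0.045,0,0,0,0,0,-0.01,0.045,0,0.5,0,0,0,-0.01,0.045,0,1,0,0,0,-0.01,0.045,0,1,0,2.9,0,0,0,0,1],
)

```text
clock: 26.78
eef_pos: [540.1, -208.8, 159.1]
tool_rot: [3.137, 0.0, -0.026]
force: [-0.4, 1.4, -0.9]
width: 0.5
gripper_force: 0.0
```

Run:
```python
from rel import *
np.set_printoptions(precision=1,suppress=True,linewidth=170)
st=ctrl.read_state();print(st['clock'],st['force'],st['width'],st['eef_pos'],st['tool_rot'],st['qpos'].round(2))
s,t=grab('scene','pics/s7.png'),grab('top','pics/t7.png')
C=np.array([[60,25,8],[60,-25,8],[-60,-25,8],[-60,25,8],[28,0,55],[-28,0,55]])
X=np.array([bed2w(c+[2,0,0]) for c in C]);print('home pred scene',proj('scene',X).tolist());print('top',proj('top',X).tolist())
J=np.array([bed2w(v) for v in([54,0,17],[80,0,17],[-36-12,0,17],[-58,0,17],[-72,0,17])]);print('jaw marks scene',proj('scene',J).tolist(),'top',proj('top',J).tolist())
t0=cv2.imread('pics/top0.png')
print('top G col 246 rows 152..216 now', t[152:216,243,1].tolist());print('before',t0[152:216,243,1].tolist())
print('row176',t[176,232:262,1].tolist());print('row185',t[185,232:262,1].tolist())
# head shift check
a=t0[150:165,225:265];r=cv2.matchTemplate(t[145:170,220:270],a[2:13,10:32],cv2.TM_CCOEFF_NORMED);print(cv2.minMaxLoc(r))
s0=cv2.imread('pics/scene0.png');r=cv2.matchTemplate(s[205:240,280:320],s0[214:234,288:312],cv2.TM_CCOEFF_NORMED);print(cv2.minMaxLoc(r),'expect (8,9)')
```

```text
26.775 [-0.4  1.4 -0.9] 0.4735209387598987 [ 540.1 -208.8  159.1] [ 3.1  0.  -0. ] [ 0.6  0.6 -0.5  1.8  0.4  0.9 -1.6]
home pred scene [[305.3063412306855, 218.5999379455791], [293.2665655682027, 228.21340699580253], [265.99745537367477, 213.0068106790817], [277.7461131919861, 204.1241579208946], [288.75497925274277, 207.1274158890997], [275.7970942859328, 200.3952984992631]]
top [[239.42914526858428, 161.21863524544642], [253.81694173724367, 161.35462788624454], [253.54463576153236, 195.6312291726449], [239.30274086018895, 195.49352209368664], [246.13618314368156, 171.37721300118756], [246.04225920557926, 187.88672193204363]]
jaw marks scene [[296.8610855219929, 220.0304085625299], [303.19631511128546, 223.43295791493952], [273.47960159987844, 207.4725916979242], [271.3055559463038, 206.30494693834333], [268.29532324557863, 204.68819963943469]] top [[246.52859575893152, 163.7163302769699], [246.5723539493697, 156.1618448600303], [246.3587984444244, 193.03041578726385], [246.34231013565022, 195.87698432534518], [246.31927354075364, 199.85405966734965]]
top G col 246 rows 152..216 no
[... 356 characters left out ...]
 21, 48, 122, 169, 174, 178, 180, 178, 180, 179, 184, 185, 185, 185, 186, 187, 187, 187, 187, 187, 186, 187, 187, 186, 187, 186, 184, 164, 97, 38, 25, 28, 24, 26, 56, 100, 131, 139, 140, 140, 140, 138, 136, 154, 184, 186, 186, 186, 185, 184, 184, 172, 137, 110]
row176 [38, 75, 109, 134, 162, 153, 138, 173, 176, 174, 176, 178, 179, 176, 158, 123, 117, 117, 117, 118, 122, 127, 123, 118, 110, 117, 121, 104, 96, 82]
row185 [114, 115, 115, 114, 107, 92, 113, 153, 170, 174, 179, 179, 180, 179, 164, 124, 117, 115, 116, 118, 123, 126, 120, 111, 85, 83, 82, 78, 82, 90]
(-0.6376702785491943, 0.9915758967399597, (13, 14), (15, 7))
(-0.6697732210159302, 0.9285938739776611, (16, 15), (8, 9)) expect (8,9)
```

Numerically, the jaw's lip sits 12 mm down the slope from rest, the upper jaw hasn't shifted, and the ridge lies within about 1.3 mm of the midline with no skew. The casting is home. Next, the switch.

Request:
carry_out(
  deltas=[0,0,0,0.0072,-0.0349,0,1,0,0,0,0.0072,-0.0349,0,1,0,0,0,0.0072,-0.0349,0,1,0,0,0,0.0072,-0.0349,0,1,0,0,0,0.0072,-0.0349,0,1,0,0,0,0,0,0.04,1,0,0,0,0,0,0.045,1,0,0,0,0,0,0.03,1,0,0,0,0,0,0.02,1,0,0,0,0,0,0.012,1,0,0,0,0,0,0,1],
)

```text
clock: 28.25
eef_pos: [579.8, -29.2, 11.7]
tool_rot: [3.139, 0.002, -0.018]
force: [0.8, 0.1, 0.7]
width: -0.1
gripper_force: 0.0
```

Request:
carry_out(
  deltas=[0,0,0,0.001,0.005,0,1,0,0,0,0,0,0.008,1,0,0,0,0,0,0.005,1,0,0,0,0,0,0.004,1,0,0,0,0,0,0.003,1,0,0,0,0,0,0,1],
)

```text
clock: 29.0
eef_pos: [580.8, -35.0, -7.7]
tool_rot: [3.139, 0.001, -0.019]
force: [-1.4, -0.4, 4.4]
width: -0.2
gripper_force: 1.9
```

Request:
carry_out(
  deltas=[0,0,0,0,0,0.002,1,0,0,0,0,0,0.002,1,0,0,0,0,0,0,1],
)

```text
clock: 29.38
eef_pos: [581.0, -35.1, -9.6]
tool_rot: [3.138, 0.0, -0.019]
force: [-5.4, -0.3, 22.0]
width: 0.0
gripper_force: 10.7
```

The switch is bottomed at 22 N, so it has clicked. Backing off.

Request:
carry_out(
  deltas=[0,0,0,0,0,-0.005,1,0,0,0,0,0,-0.02,1,0,0,0,0,0,-0.04,1,0,0,0,0,0,-0.045,1,0,0,0,0,0,-0.045,1,0,0,0,0,0.045,0,1,0,0,0,0,0.045,0,1,0,0,0,0,0.045,0,1,0,0,0,0,0.045,0,1,0,0,0,0,0,0,1,0,0,0,0,0,0,1],
)

```text
clock: 30.75
eef_pos: [577.7, -213.6, 143.3]
tool_rot: [3.141, 0.001, -0.019]
force: [0.6, -0.3, -0.8]
width: 0.2
gripper_force: 0.0
```

Run:
```python
from h import *
st=ctrl.read_state();print(st['clock'],st['force'],st['eef_pos'])
s,t=grab('scene','pics/s8.png'),grab('top','pics/t8.png');a,b=cv2.imread('pics/s7.png'),cv2.imread('pics/t7.png')
print('top bed diff',np.abs(t[152:216,236:258].astype(int)-b[152:216,236:258]).mean(),t[188:202,243,1].tolist(),b[188:202,243,1].tolist())
t0=cv2.imread('pics/top0.png');s0=cv2.imread('pics/scene0.png')
for n,x,y in(('switch',270,188.7),):
    print(n,np.abs(t[183:195,264:277].astype(int)-t0[183:195,264:277]).mean())
r=cv2.matchTemplate(s[225:243,248:270],s0[228:240,252:266],cv2.TM_CCOEFF_NORMED);print(cv2.minMaxLoc(r)[1::2],'expect (4,3)')
```

```text
30.75 [ 0.61401886 -0.26812125 -0.7773601 ] [ 577.72362035 -213.55392655  143.32821123]
top bed diff 1.9261363636363635 [176, 171, 169, 169, 164, 145, 61, 21, 21, 20, 22, 31, 71, 104] [176, 171, 169, 169, 165, 145, 60, 22, 19, 22, 19, 33, 71, 104]
switch 4.5256410256410255
(0.8496190905570984, (4, 3)) expect (4,3)
```

The casting and jaw are unchanged, but the press stopped about 1–2 mm higher than full travel by my height estimate. I'll press again slowly, centred, and measure the travel from first contact to the stop.

Request:
carry_out(
  deltas=[0,0,0,0,-0.0453,0,1,0,0,0,0,-0.0453,0,1,0,0,0,0,-0.0453,0,1,0,0,0,0,-0.0453,0,1,0,0,0,0,0,0.045,1,0,0,0,0,0,0.045,1,0,0,0,0,0,0.035,1,0,0,0,0,0,0.014,1,0,0,0,0,0,0.004,1,0,0,0,0,0,0,1],
)

```text
clock: 32.1
eef_pos: [581.9, -33.3, 1.2]
tool_rot: [3.14, -0.001, -0.019]
force: [1.0, -0.2, 1.0]
width: 0.2
gripper_force: 0.0
```

Request:
carry_out(
  deltas=[0,0,0,0,0,0.002,1,0,0,0,0,0,0,1],
)

```text
clock: 32.35
eef_pos: [581.5, -33.9, -1.0]
tool_rot: [3.139, -0.001, -0.019]
force: [-0.2, 0.2, 0.2]
width: -0.1
gripper_force: 0.0
```

Request:
carry_out(
  deltas=[0,0,0,0,0,0.0015,1,0,0,0,0,0,0,1],
)

```text
clock: 32.6
eef_pos: [581.0, -33.9, -3.2]
tool_rot: [3.139, 0.001, -0.019]
force: [-0.1, -0.4, 0.4]
width: -0.0
gripper_force: 0.2
```

Request:
carry_out(
  deltas=[0,0,0,0,0,0.0015,1,0,0,0,0,0,0,1],
)

```text
clock: 32.85
eef_pos: [581.0, -33.8, -4.7]
tool_rot: [3.139, 0.001, -0.019]
force: [0.3, -0.5, 1.7]
width: 0.2
gripper_force: 1.1
```

Request:
carry_out(
  deltas=[0,0,0,0,0,0.0015,1,0,0,0,0,0,0,1],
)

```text
clock: 33.1
eef_pos: [581.0, -33.8, -6.3]
tool_rot: [3.139, 0.001, -0.019]
force: [0.3, -0.6, 3.2]
width: 0.1
gripper_force: 1.5
```

Request:
carry_out(
  deltas=[0,0,0,0,0,0.0015,1,0,0,0,0,0,0,1],
)

```text
clock: 33.35
eef_pos: [581.0, -33.8, -7.8]
tool_rot: [3.139, 0.001, -0.019]
force: [-1.2, -0.8, 3.7]
width: -0.0
gripper_force: 2.0
```

Request:
carry_out(
  deltas=[0,0,0,0,0,0.0012,1,0,0,0,0,0,0,1],
)

```text
clock: 33.6
eef_pos: [581.0, -33.8, -9.0]
tool_rot: [3.139, 0.001, -0.019]
force: [-1.3, -0.8, 5.5]
width: 0.1
gripper_force: 2.3
```

Request:
carry_out(
  deltas=[0,0,0,0,0,0.0025,1,0,0,0,0,0,0,1],
)

```text
clock: 33.85
eef_pos: [581.1, -33.8, -9.5]
tool_rot: [3.138, 0.0, -0.019]
force: [-5.0, 0.4, 20.0]
width: 0.2
gripper_force: 10.1
```

Request:
carry_out(
  deltas=[0,0,0,0,0,-0.005,1,0,0,0,0,0,-0.02,1,0,0,0,0,0,-0.04,1,0,0,0,0,0,-0.045,1,0,0,0,0,0,-0.045,1,0,0,0,0,0.045,0,1,0,0,0,0,0.045,0,1,0,0,0,0,0.045,0,1,0,0,0,0,0,0,1,0,0,0,0,0,0,1],
)

```text
clock: 35.1
eef_pos: [578.5, -167.3, 143.4]
tool_rot: [3.141, 0.001, -0.019]
force: [0.5, 0.6, 0.0]
width: -0.2
gripper_force: 0.0
```

Contact starts at about -3.3, the force reaches about 5 N at -9.0, and the hard stop is at -9.5. That is the full 6 mm of travel, so the switch clicked. Handing in.

```bash
python3 -c "
from cell import ctrl
print(ctrl.finish_job())"
```

```text
the job is handed in; nothing more can be done
None
```

The job is handed in at about 35 s: by the camera numbers and force readings the warehouse casting is home in the holder (jaw open about 12 mm, bed tilt unmoved), and the switch was pressed to its stop and let up again, though no verdict came back.

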